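# Load a glaze jar into a sprung ring cradle and hold it down

### The job

Load the sprung ring cradle for shaking: lay the thicker of the two wooden packing discs flat in the bottom of the ring and let go of it, then stand the glaze jar from the front of the table upright in the ring on top of that disc. Press the jar straight down until the sprung ring is all the way down on its stop, and finish still holding it pressed down there with the gripper, so that I can lock the cradle. Leave the thinner disc where it lies.

Things in the scene. Friction and masses are not known exactly. Their poses are not given: they have to be found in the camera images.
- glaze_jar: round screw-lid jar (the one on the front half of the table, within reach), 56 mm in diameter, 70 mm high, straight sided up to 58 mm, with a 54 mm lid above, about 0.11 to 0.23 kg, standing on the table. Origin: centre of its underside, z up along its axis.
- thick_disc: the thicker wooden packing disc, 56 mm in diameter, 28 mm thick, about 0.06 kg, lying flat on the table. Origin: centre of its underside, z up along its axis.
- thin_disc: the thinner wooden packing disc, same wood, 56 mm in diameter, only 14 mm thick, lying flat on the table; not used. Origin: centre of its underside, z up along its axis.
- cradle: the fixed part of the sprung ring cradle: a dark round foot of 110 mm diameter and 10 mm height screwed to the table, with a short 41 mm column that carries a coil spring and, on it, the metal ring. Origin: centre of the foot's underside on the table. Its x axis points to the middle of one ring wall, its y axis to the middle of one notch.
- ring_seat (a point): centre of the sprung ring's pocket floor, 58 mm above the table with the ring up, 40 mm with it down; axes as the cradle. Pocket: 62 mm inside diameter, open on top; wall 5 mm thick, 43 mm high, made of two arcs centred on +x and -x. Between them, centred on +y and -y, two open notches 38 mm wide reach down to the floor, for fingers holding the disc by its sides. Floor plate 73 mm wide.
- ring (a joint): how far the sprung ring is pressed down, in m: 0 up, 0.018 all the way down on its stop. The spring needs about 6 N to start moving and 15 N at the stop (ring, disc and jar weigh about 3 to 4 N of that and do not press it down by themselves); it comes up again when let go.
Mind the look-alikes: they are no part of the job. Leave any orange look-alike of the thick_disc alone.

How it is judged (in metres and radians):
On the way, in this order (a step that is already met when the one before it is completed fails the run):
1. the thick disc lies flat on the floor of the ring, let go, the ring up (horizontal distance between thick_disc and ring_seat below 0.006 m and z of thick_disc in the frame of ring_seat between -0.003 and 0.004 m and angle between thick_disc's own z axis and vertical below 0.12 rad and contact force between the fingers and thick_disc below 0.1 N and value of joint ring below 0.004 m), for 0.2 s.
2. the jar stands upright in the ring on the thick disc (horizontal distance between thick_disc and ring_seat below 0.006 m and z of thick_disc in the frame of ring_seat between -0.003 and 0.004 m and angle between each of thick_disc, glaze_jar's own z axis and vertical below 0.12 rad and horizontal distance between glaze_jar and ring_seat below 0.007 m and z of glaze_jar in the frame of ring_seat between 0.024 and 0.033 m).
At the end, for the whole second after the job is handed in: Ring down at least 14.5 of 18 mm; thick disc flat on its floor (6 mm off centre, 4 mm in height, 0.12 rad); jar upright on it (7 mm off centre, underside 24 to 33 mm above the floor, 0.12 rad), still, touched by the fingers with over 2 N; thin disc within 30 mm of its start (all of step 2 and value of joint ring above 0.0145 m and contact force between the fingers and glaze_jar above 2 N and linear speed of glaze_jar below 0.01 m/s and distance of thin_disc from where it was at the start of the episode below 0.03 m); the arm keeps its last pose, push and grip.
It also fails if it takes over 61 s, if anything falls off the work surface, if the arm or the gripper's body presses on something with over 40 N, if the wrist force passes 120 N, or if a joint passes its speed limit or range.

### The arm

A 7-joint arm with a two-finger parallel gripper is mounted at the origin on a cart in front of the work surface, level with it; the furniture and walls round the work are solid. World frame = base frame: x ahead of the robot, y to its left, z up, the work surface at z = 0. Lengths are in mm, angles in rad, forces in N, time in s.
With the tool pointing down it reaches from about 400 to 875 mm from the base axis. Payload 4.4 kg.
Tool frame: the origin (TCP) lies at the very end of the fingers, on their centre line; the grasp point (between the pads) lies 19 mm behind it; z points along the fingers, y is the line along which they close (so a half turn about z gives the same grasp; the last joint's range is limited). The gripper opens to 85 mm and grips with 20 to 120 N. Pads are 22 mm wide; open, the fingers measure 114 mm over their backs; the gripper's body (76 mm by 85 mm) begins 54 mm behind the grasp point. The pads swing forward as they close: fully open they stand 13 mm farther back than shut.
Start: joints at [-0.066, 0.628, 0.038, 1.517, -0.027, 0.996, -0.02], TCP at [650.014, 0.027, 231.313] pointing down, gripper open.
Joint ranges: [-3.06, 3.06], [-0.37, 2.12], [-1.25, 1.32], [0.18, 2.47], [-1.1, 4.24], [0.23, 1.98], [-2.94, 2.94]. Speed limits (rad/s): [2.57, 2.57, 3.14, 3.14, 3.14, 3.14, 3.14].

### API

Orientations are given as [roll, pitch, yaw] about the fixed x, y, z axes, in that order (R = Rz(yaw) Ry(pitch) Rx(roll)).
In Python, from cell import sensors, get_image, camera_params, order gives the robot as it stands.
- The arm moves only by the shell command python3 -m inch 'ROWS' [OPENING]. ROWS is JSON, a list that holds one entry, the list of rows, each a list of 4 numbers: the shift along the tool's x, y, z in cm, then the turn about the tool's z in degrees. A call has 1 to 8 rows; each row is the pose to reach, as a shift and turn from the pose commanded when the call began, along the tool's axes at that moment; what a row does not reach only later rows make up. A row lasts 1/12 s, in which the tool goes at most 41.7 mm and 7.16 degrees, less where a joint would pass 70% of its speed; a pose out of reach is approached as far as the arm can. A call with a gripper value outside its range is refused whole. OPENING is the finger opening in cm, from 0 to 8.54, set as the call begins (- or left out, the last holds). The fingers move at their own pace and stop on an object; the grip force is fixed at half the most. Time passes only in rows, so rows that repeat a pose let the fingers close. It gives the time, the measured TCP pose, the force, the opening and the grip force at its end, in the units of the state.
- sensors.read_state(): the state, without advancing time (a new reading comes with each control period).
- get_image(name): name is "scene" or "side" or "wrist"; returns the picture (384x512x3 uint8, blue, green, red); there is no depth.
- camera_params(name): a dict with "mtx" (3x3 intrinsics, pixels), "rvec" (rotation vector, rad) and "tvec" (3), from world to camera coordinates, as OpenCV has them. Camera axes: x right, y down, z forward; pixel columns grow to the right and rows downward; lengths in mm; the calibration is good to about 2 mm. A picture is of the moment at which its call begins: read the wrist's pose just before it. camera_params takes no time and is no camera call; for the wrist camera it gives the pose at the moment of the call.
- order.finish_job(): hands the job in; it is judged then, once.
The state is a dict: "clock": time; "qpos": joint angles; "qd": joint speeds; "tau": joint torques, N m; "eef_pos": TCP position; "tool_rot": TCP orientation; "force": force on the tool from outside, world axes, zero at the start; "torque": the same for the moment, N m; "width": finger opening in mm; "gripper_force": force on a finger pad.
Only numpy, scipy, OpenCV 4.12 (cv2) and the standard library are available. Lean on these libraries where they do the work, as an engineer would, in place of code of your own. Each camera call takes 0.05 s, during which the arm holds its last target. There are 200 camera calls.

## Working session

There is one attempt and no reset: what is moved stays moved. The work goes in short steps, Python scripts to look and compute and a shell command to move; the robot and the scene stay as the last step left them, time stands still between calls to the robot, and variables do not carry over. Pictures are saved under pics/ and viewed, at most 10 in all, crops included, and the job is handed in when it is done.

```bash
mkdir -p pics; ls
cat > h.py <<'E'
import numpy as np, cv2
from cell import sensors, get_image, camera_params, order
def P(n):
    p=camera_params(n); R=cv2.Rodrigues(np.array(p['rvec'],float))[0]
    return np.array(p['mtx'],float),R,np.array(p['tvec'],float).ravel()
def ray(n,u,v,z,p=None):
    K,R,t=p or P(n); d=R.T@np.linalg.inv(K)@np.array([u,v,1.]); c=-R.T@t
    return (c+d*(z-c[2])/d[2]).round(1)
def proj(n,X,p=None):
    K,R,t=p or P(n); q=K@(R@np.array(X,float)+t); return (q[:2]/q[2]).round(1)
E
python3 - <<'E'
from h import *
s=sensors.read_state(); print(s['clock'],s['eef_pos'],s['tool_rot'],s['width'])
for n in("scene","side"):
    K,R,t=P(n); print(n,-R.T@t,K[0,0],R[2])
a=get_image("scene");b=get_image("side");c=get_image("wrist")
for n,i in zip("abc",(a,b,c)): cv2.imwrite(f"pics/raw_{n}.png",i)
cv2.imwrite("pics/0.png",cv2.resize(a,(800,600)));cv2.imwrite("pics/1.png",cv2.resize(b,(800,600)))
E
```

```text
pics
0.0 [6.49359979e+02 7.40387045e-03 2.30382767e+02] [-3.13966852e+00  3.59290589e-05  1.57077095e+00] 85.48177335561716
scene [180.58626668 842.90940182 787.77363161] 464.15574230018706 [ 0.35169224 -0.65094828 -0.67273985]
side [ 569.79608977 -518.16626392  650.73251866] 440.78516976711325 [-0.05821704  0.76669828 -0.63936259]
```

View pics/0.png

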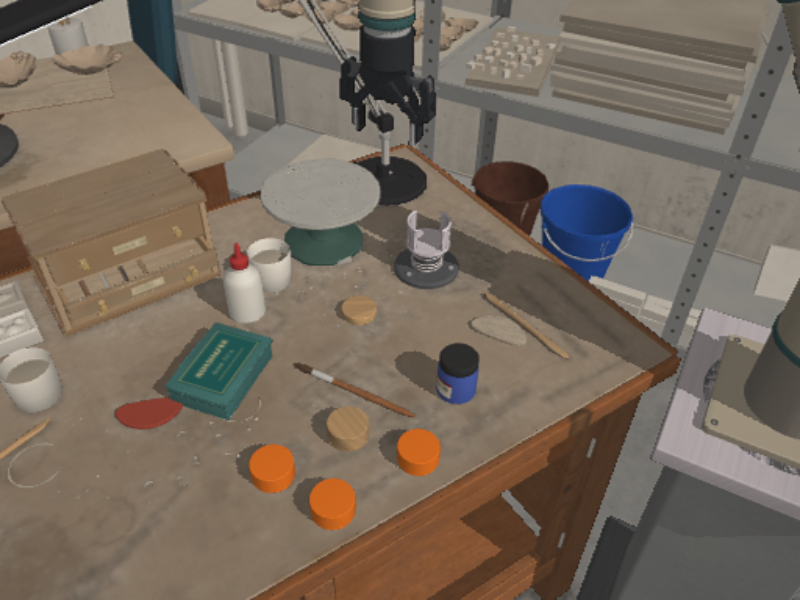

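View pics/1.png

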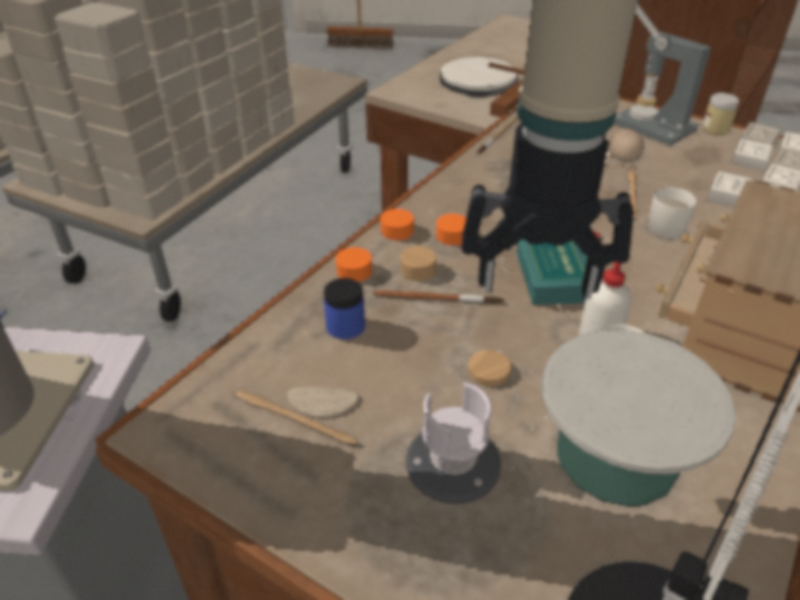

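Candidates in the scene picture (800x600):
- Wooden discs: (348,427) is thick, with a tall side wall. (359,310) is thin.
- Orange look-alikes, to be left alone: (272,468), (418,451) and (332,503).
- Jar: blue with a black lid at (458,373), the only one in reach.
- Cradle: about (427,255). In the side view it is at (455,450), with the thick disc at (418,263), the thin disc at (490,367) and the jar at (345,310).

I choose the disc at (348,427).

Run:
```python
from h import *
a=cv2.imread("pics/raw_a.png");b=cv2.imread("pics/raw_b.png")
s=512/800
def seg(im,u,v,r,kind):
    h=cv2.cvtColor(im,cv2.COLOR_BGR2HSV).astype(int); H,S,V=h[...,0],h[...,1],h[...,2]
    m={'wood':(H>8)&(H<24)&(S>95)&(V>90),'jar':((H>100)&(H<135)&(S>120))|(V<45),'foot':(V<75)&(S<90)}[kind]
    k=np.zeros(m.shape,np.uint8); cv2.circle(k,(int(u*s),int(v*s)),int(r),1,-1)
    m=(m&(k>0)).astype(np.uint8); m=cv2.morphologyEx(m,cv2.MORPH_OPEN,np.ones((3,3),np.uint8))
    cs=cv2.findContours(m,cv2.RETR_EXTERNAL,cv2.CHAIN_APPROX_NONE)[0]; c=cv2.convexHull(max(cs,key=cv2.contourArea))
    M=cv2.moments(c); return M['m10']/M['m00'],M['m01']/M['m00'],cv2.boundingRect(c),c
for nm,kind,z,pa,pb,r in[('thick','wood',14,(348,427),(418,263),22),('thin','wood',7,(359,310),(490,367),20),('jar','jar',35,(458,373),(345,310),32),('foot','foot',5,(427,263),(453,465),34)]:
    for n,im,p in(('scene',a,pa),('side',b,pb)):
        u,v,bb,c=seg(im,*p,r,kind); print(nm,n,round(u,1),round(v,1),bb,ray(n,u,v,z)); cv2.drawContours(im,[c],-1,(0,255,0),1)
def crop(im,u,v,w):
    u,v=int(u*s),int(v*s); return cv2.resize(im[v-w:v+w,u-w:u+w],(300,300),interpolation=cv2.INTER_CUBIC)
A=cv2.imread("pics/raw_a.png");B=cv2.imread("pics/raw_b.png")
cv2.imwrite("pics/2.png",np.vstack([np.hstack([crop(a,348,427,35),crop(A,427,245,35)]),np.hstack([crop(b,418,263,35),crop(B,455,445,45)])]))
```

```text
thick scene 222.4 273.8 (209, 260, 27, 29) [514.7 342.6  14. ]
thick side 267.4 168.0 (257, 158, 22, 21) [514.4 345.9  14. ]
thin scene 229.4 198.0 (219, 189, 22, 19) [624.6 130.7   7. ]
thin side 312.9 235.1 (300, 224, 27, 23) [624.5 132.5   7. ]
jar scene 292.4 245.0 (281, 232, 24, 26) [415.2 216.3  35. ]
jar side 220.0 198.3 (209, 181, 23, 35) [422.5 197.9  35. ]
foot scene 257.1 168.5 (252, 160, 11, 19) [620.9  -6.2   5. ]
foot side 294.3 304.6 (262, 284, 59, 39) [591.3 -41.8   5. ]
```

View pics/2.png

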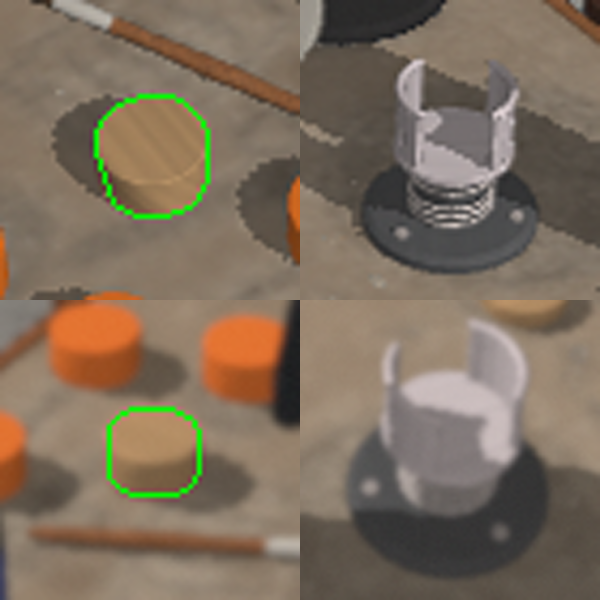

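The crop confirms that the outlined disc is the thick one: plain wood with a tall side wall, clear of the orange ones. In the scene view the ring's notches face roughly towards the camera and away from it.

Run:
```python
from h import *
K,R,t=P("wrist"); print("wristcam",-R.T@t,R.round(2).tolist(),K[0,0])
for X in([591,-42,0],[591,-42,58],[515,344,14],[420,205,35]): print(proj("wrist",X))
s=.64
for u,v in((272,468),(418,451),(332,503)): print(ray("scene",u*s,v*s,14))
for u,v in((458,373),): print(ray("scene",u*s,v*s,35))
for u,v in((345,310),): print(ray("side",u*s,v*s,35))
cv2.imwrite("pics/3.png",cv2.imread("pics/raw_c.png"))
```

```text
wristcam [650.30689438  85.35051376 373.44737046] [[1.0, 0.0, -0.0], [0.0, -0.94, 0.33], [-0.0, -0.33, -0.94]] 325.76853943273727
[210.  189.3]
[202.1 207.2]
[  86.6 -271.7]
[ -7.8 -68.9]
[564.5 443.3  14. ]
[415.8 329.5  14. ]
[471.5 448.6  14. ]
[421.6 199.2  35. ]
[424.4 197.7  35. ]
```

View pics/3.png

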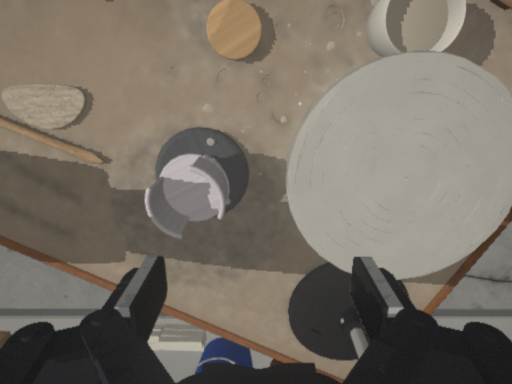

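The wrist view shows the cradle from above: foot centre near (202,171), ring rim around (187,192), notches at the lower right, about (203,229), and the upper left. The thin disc is at (234,28). I'll move to the thick disc with the fingers turned to stay clear of the oranges.

```bash
python3 -m inch '[[[4,-1.6,0,5],[8,-3.2,0,10],[12,-4.8,0,15],[15.5,-6.2,0,20],[19,-7.5,0,25],[22.5,-8.9,0,30],[26,-10.2,0,35],[29.5,-11.6,0,35]]]' 8.54
python3 - <<'E'
from h import *
c=cv2.imread("pics/raw_c.png")
cv2.imwrite("pics/4.png",cv2.resize(c[110:255,130:310],(800,644))[:600])
E
```

```text
clock: 0.82
eef_pos: [533.0, 296.7, 231.1]
tool_rot: [3.141, 0.0, 0.956]
force: [0.8, 0.8, -0.1]
width: 85.4
gripper_force: 0.0
```

View pics/4.png

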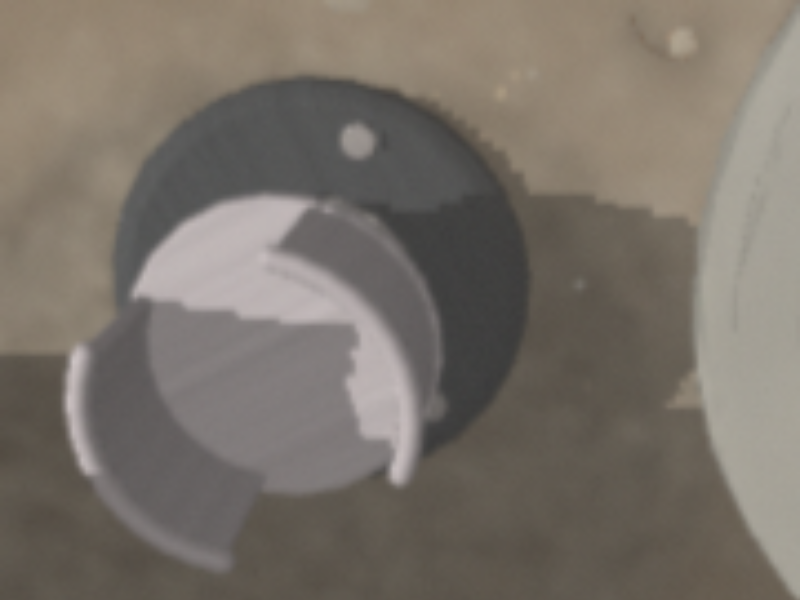

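Run:
```python
from h import *
K=P("wrist")[0]; th=np.deg2rad(19.3); C,S=np.cos(th),np.sin(th)
R=np.array([[1,0,0],[0,-C,S],[0,-S,-C]]); t=-R@np.array([650.3,85.35,373.45]); p=(K,R,t)
f=lambda u,v,z: ray("",130+u/4.444,110+v/4.444,z,p)
print(proj("",[591,-42,0],p),proj("",[420,205,35],p))
E=[f(*q,101) for q in((268,258),(403,480),(80,350),(228,565))]; print(E,np.mean(E,0))
n1=(E[0]+E[2])/2;n2=(E[1]+E[3])/2;d=n2-n1;print("notch dir deg",np.degrees(np.arctan2(d[1],d[0])))
print("foot",f(322,280,10),[f(*q,10) for q in((115,270),(528,285),(310,78))])
print("turntable edge z100",f(693,320,100))
s=sensors.read_state(); w=P("wrist"); im=get_image("wrist"); cv2.imwrite("pics/raw_d.png",im)
print(proj("wrist",[514.5,344,14],w))
h=cv2.cvtColor(im,cv2.COLOR_BGR2HSV).astype(int);m=((h[...,0]>8)&(h[...,0]<24)&(h[...,1]>95)&(h[...,1]<190)&(h[...,2]>110)).astype(np.uint8)
m=cv2.morphologyEx(m,cv2.MORPH_OPEN,np.ones((5,5),np.uint8))
for c in cv2.findContours(m,0,2)[0]:
    if cv2.contourArea(c)>800:
        (u,v),r=cv2.minEnclosingCircle(c); print(u,v,r,cv2.contourArea(c),ray("",u,v,28,w),ray("",u,v,20,w))
        e=cv2.fitEllipse(c);print(e)
```

```text
[209.3 188.4] [ -9.8 -70.5]
[array([591.5,  11.1, 101. ]), array([616. , -36.1, 101. ]), array([552.8,  -7.9, 101. ]), array([578.5, -55.5, 101. ])] [584.7 -22.1 101. ]
notch dir deg -62.09717543805171
foot [585.5 -19.7  10. ] [array([531.8, -17. ,  10. ]), array([639.3, -21. ,  10. ]), array([585.5,  32.6,  10. ])]
turntable edge z100 [674.6  -1.9 100. ]
[219.9 133. ]
397.4148864746094 222.5 23.843496322631836 1438.0 [622.8 143.5  28. ] [623.7 138.3  20. ]
((397.1841735839844, 222.63650512695312), (39.29643249511719, 47.42620086669922), 80.129638671875)
158.36642456054688 190.15704345703125 27.24004554748535 2100.0 [421.7 333.9  28. ] [418.  333.1  20. ]
((158.747802734375, 191.23631286621094), (49.71784591674805, 53.873783111572266), 54.17410659790039)
219.3389892578125 134.07627868652344 25.884815216064453 1945.0 [516.  344.4  28. ] [514.4 343.8  20. ]
((219.33555603027344, 134.01437377929688), (48.796382904052734, 51.030277252197266), 139.7237548828125)
197.2060546875 21.60086441040039 32.13651657104492 2394.0 [563.8 441.4  28. ] [563.3 443.1  20. ]
((199.0483856201172, 22.468120574951172), (54.129695892333984, 58.731788635253906), 125.30813598632812)
96.5 133.0 139.32437133789062 1981.5 [410.3 420.2  28. ] [406.4 421.5  20. ]
((89.82613372802734, 106.29609680175781), (8.012344360351562, 470.84521484375), 163.77247619628906)
```

```bash
python3 -m inch '[[[1.4,-2.2,2,0],[2.9,-4.4,5,0],[2.9,-4.4,9,0],[2.9,-4.4,13,0],[2.9,-4.4,15,0],[2.9,-4.4,16,0],[2.9,-4.4,16,0],[2.9,-4.4,16,0]]]'
python3 - <<'E'
from h import *
w=P("wrist"); im=get_image("wrist"); cv2.imwrite("pics/raw_e.png",im); cv2.imwrite("pics/5.png",im)
print(proj("wrist",[515,344,28],w), sensors.read_state()['eef_pos'])
E
```

```text
clock: 1.53
eef_pos: [515.3, 344.0, 71.8]
tool_rot: [3.141, -0.001, 0.96]
force: [0.8, 0.5, -0.3]
width: 85.1
gripper_force: 0.0
[257.9 222.5] [515.91190476 344.44055987  72.7706056 ]
```

View pics/5.png

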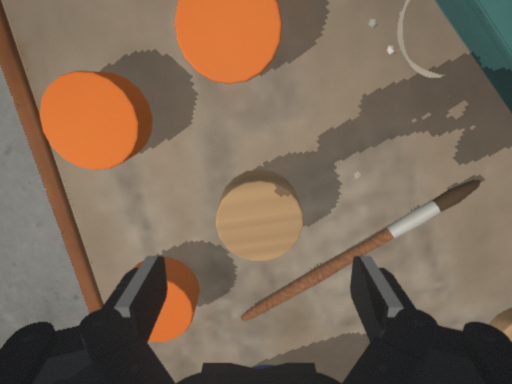

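The disc is at (259,220) against a predicted (258,222), centred between the fingers. The orange discs and the brush are clear of where the fingers come down. I'll descend and grasp.

```bash
python3 -m inch '[[[0.1,0,2,0],[0.1,0,4,0],[0.1,0,5.5,0],[0.1,0,6.3,0],[0.1,0,6.7,0],[0.1,0,6.7,0],[0.1,0,6.7,0],[0.1,0,6.7,0]]]' && python3 -m inch '[[[0,0,0,0],[0,0,0,0],[0,0,0,0],[0,0,0,0],[0,0,0,0],[0,0,0,0],[0,0,0,0],[0,0,0,0]]]' 4.5
```

```text
clock: 2.25
eef_pos: [516.1, 345.4, 5.6]
tool_rot: [3.141, -0.002, 0.96]
force: [0.1, 0.1, -0.2]
width: 85.4
gripper_force: 0.0
clock: 2.92
eef_pos: [515.7, 345.2, 5.4]
tool_rot: [3.141, -0.001, 0.96]
force: [-0.4, -0.3, 5.8]
width: 54.9
gripper_force: 63.0
```

```bash
python3 -m inch '[[[0,0,-3,0],[0,0,-7,0],[0,0,-11,0],[0,0,-15,0],[-2,2,-17.5,5],[-4.6,4.7,-18.5,11],[-7.3,7.5,-19,17],[-10,10.3,-19,23]]]' && python3 -m inch '[[[-1.4,3.6,0,4],[-2.8,7.2,0,4],[-4.2,10.8,0,4],[-5.6,14.4,0,4],[-7,18,0,4],[-8.3,21.3,0,4],[-8.3,21.3,0,4],[-8.3,21.3,0,4]]]'
python3 - <<'E'
from h import *
s=sensors.read_state(); print(s['eef_pos'],s['tool_rot'])
w=P("wrist"); im=get_image("wrist"); cv2.imwrite("pics/6.png",im); cv2.imwrite("pics/raw_side.png",get_image("side"))
E
```

```text
clock: 3.58
eef_pos: [543.1, 203.0, 196.4]
tool_rot: [3.141, -0.004, 0.555]
force: [1.1, 0.1, -1.2]
width: 53.6
gripper_force: 63.3
clock: 4.25
eef_pos: [584.6, -24.2, 194.5]
tool_rot: [3.14, 0.0, 0.483]
force: [-0.2, 1.5, -1.5]
width: 53.7
gripper_force: 63.4
[584.56189944 -24.2043995  194.48498448] [3.14049261e+00 3.97249608e-04 4.82902077e-01]
```

View pics/6.png

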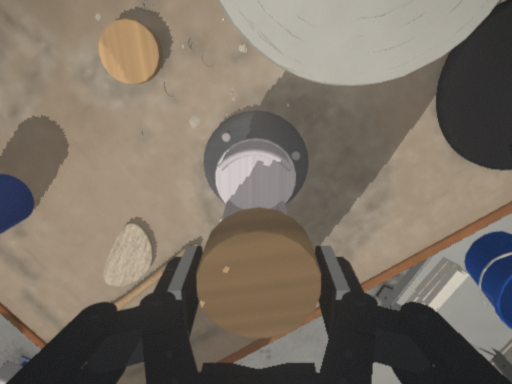

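The disc is held between the fingers at about (259,272), and the cradle foot is behind it with its centre near (256,161). The notches line up with the finger direction.

Run:
```python
from h import *
w=P("wrist"); im=cv2.imread("pics/6.png"); T=sensors.read_state()['eef_pos']
h=cv2.cvtColor(im,cv2.COLOR_BGR2HSV).astype(int);H,S,V=h[...,0],h[...,1],h[...,2]
m=((H>8)&(H<24)&(S>95)).astype(np.uint8); m[:200]=0; m[345:]=0; m[:,:185]=0; m[:,335:]=0
m=cv2.morphologyEx(m,cv2.MORPH_OPEN,np.ones((9,9),np.uint8)); c=max(cv2.findContours(m,0,1)[0],key=cv2.contourArea)
print(cv2.boundingRect(c),cv2.fitEllipse(c))
x,y,ww,hh=cv2.boundingRect(c)
for z in(T[2]+18,T[2]+24): print("disc L,R,top,bot",[ray("",*q,z,w) for q in((x,y+hh/2),(x+ww,y+hh/2),(x+ww/2,y),(x+ww/2,y+hh))])
f=((V<95)&(S<60)).astype(np.uint8); f[:100]=0;f[205:]=0;f[:,:195]=0;f[:,320:]=0
# dark foot: extremes of row profile
g=cv2.GaussianBlur(V.astype(np.float32),(3,3),0)
for v in(140,150,160,170): print(v,g[v,196:216:2].astype(int),g[v,298:318:2].astype(int))
print(g[100:122,256].astype(int))
```

```text
(197, 236, 123, 102) ((255.97396850585938, 284.9826965332031), (94.52603912353516, 112.98558044433594), 71.654296875)
disc L,R,top,bot [array([567.8,   3.3, 212.2]), array([594. , -45.8, 212.2]), array([603.5,  -9.2, 212.2]), array([555.3, -34.9, 212.2])]
disc L,R,top,bot [array([572.2,   4.1, 218.2]), array([597.1, -42.6, 218.2]), array([606.2,  -7.8, 218.2]), array([560.4, -32.2, 218.2])]
140 [160 161 162 163 163 157 120  92  92  94] [ 71  70  76  99 104 102 101 101 101 101]
150 [159 161 162 159 136  98  95  94  94  94] [ 72  71  71  70  79  98  99 100 101 103]
160 [162 159 155 148 108  96  97  96  96  96] [ 79  73  72  71  70  87 103 105 107 106]
170 [153 152 149 145 121  99  98  95  96 105] [ 74  74  72  70  74  98 104 104 103 101]
[154 153 152 148 136 121 113 111 111 108  99  89  86  86  86  87  87  87
  86  86  86  86]
```

Run:
```python
from h import *
s=sensors.read_state();T=s['eef_pos'];yaw=s['tool_rot'][2]; print(s['clock'],T,yaw)
w=P("wrist"); im=get_image("wrist"); cv2.imwrite("pics/raw_f.png",im)
ex=np.array([np.cos(yaw),np.sin(yaw)]);ey=np.array([np.sin(yaw),-np.cos(yaw)])
loc=lambda u,v,z:((ray("",u,v,z,w)[:2]-T[:2])@np.array([ex,ey]).T).round(1)
z=T[2]+22.6
print("disc",loc(197,272,z),loc(321.5,272,z),"bot",loc(259,338,z),"top",loc(259,208,z-28))
print("foot",loc(203.5,160,10),loc(307.5,160,10),"top",loc(256,110,10))
print("camera",((-w[1].T@w[2])[:2]-T[:2])@np.array([ex,ey]).T, cv2.absdiff(im,cv2.imread("pics/6.png")).mean())
a=cv2.cvtColor(im,cv2.COLOR_BGR2GRAY)
print(a[272,188:206],a[272,314:330]);print(a[330:345,259],a[200:214,259])
```

```text
4.35 [584.36540013 -19.65469837 194.17586877] 0.489249457484088
disc [  7.  -26.5] [ 7.1 26.7] bot [-28.4  -0. ] top [25.2 -0. ]
foot [  5.6 -57. ] [ 5.7 49.9] top [55.7 -2.9]
camera [85.48388806 -0.09537163] 5.4551239013671875
[ 51  45  43  43  42  43  44  47  67  92 105 107 109 108 109 108 109 108] [110 111 110 112 108 102  80  51  40  39  40  41  41  41  41  60]
[104 106 108 108 110 110 110 104  97  94  91  83  75  74  74] [134 134 135 134 132 133 126 106  95  90  88  89  88  87]
```

Run:
```python
from h import *
s=sensors.read_state();T=s['eef_pos'];yaw=s['tool_rot'][2]; print(T,yaw)
w=P("wrist"); im=get_image("wrist"); a=cv2.cvtColor(im,cv2.COLOR_BGR2GRAY).astype(float)
cv2.imwrite("pics/7.png",cv2.resize(im[90:230,180:340],(800,700))[:600])
ex=np.array([np.cos(yaw),np.sin(yaw)]);ey=np.array([np.sin(yaw),-np.cos(yaw)])
loc=lambda u,v,z:((ray("",u,v,z,w)[:2]-T[:2])@np.array([ex,ey]).T).round(1)
for v in(140,150,160,170):
    g=np.diff(cv2.GaussianBlur(a[v:v+1],(5,1),0)[0]); l=190+np.argmin(g[190:225]);r=295+np.argmax(g[295:325]); print(v,l+.5,r+.5,loc(l+.5,v,10),loc(r+.5,v,10))
g=np.diff(a[:,256]); t=95+np.argmin(g[95:125]); print(t+.5,loc(256,t+.5,10), a[100:122,256])
```

```text
[584.37757471 -18.81785231 194.14235204] 0.4907769991251152
140 214.5 306.5 [ 26.3 -44.8] [26.3 47.8]
150 210.5 311.5 [ 16.  -49.4] [16.1 53.5]
160 208.5 312.5 [  5.6 -51.9] [ 5.6 55. ]
170 208.5 312.5 [ -5.1 -52.4] [-5.  55.6]
108.5 [57.1 -2.9] [140. 140. 142. 141. 140. 142. 141. 138. 128. 109. 106. 105. 103.  96.
  85.  88.  91.  90.  93.  95.  96.  95.]
```

View pics/7.png

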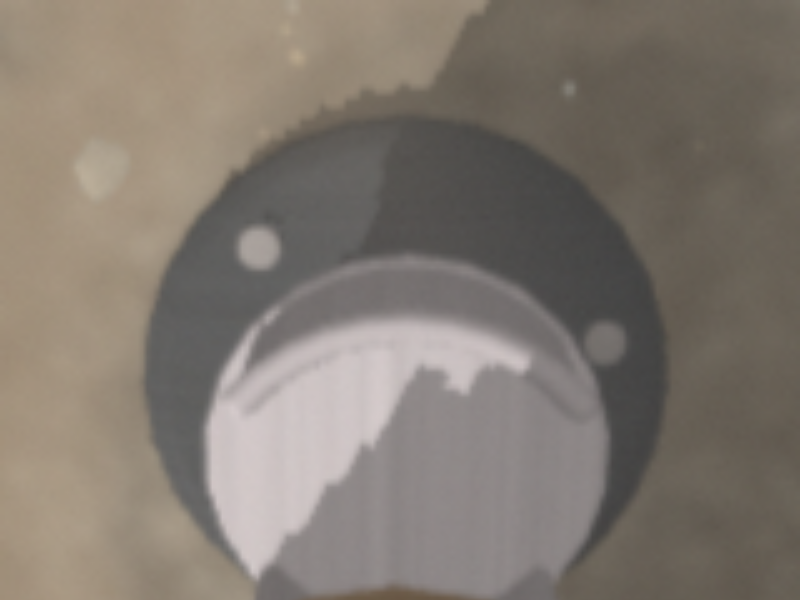

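Run:
```python
from h import *
s=sensors.read_state();T=s['eef_pos'];yaw=s['tool_rot'][2]; print(s['clock'],T,yaw)
w=P("wrist")
ex=np.array([np.cos(yaw),np.sin(yaw)]);ey=np.array([np.sin(yaw),-np.cos(yaw)])
loc=lambda u,v,z:((ray("",u,v,z,w)[:2]-T[:2])@np.array([ex,ey]).T).round(1)
print("rim outer",loc(261,153.6,101),"plate",loc(261,141,55),loc(261,141,58),"foot",loc(261,113,10))
print("plateLR",loc(221,180,58),loc(301.6,180,58),"rim ends",loc(228,171.6,101),loc(296.4,172.6,101))
```

```text
4.45 [584.44672914 -18.59434261 194.16930399] 0.4915306708575542
rim outer [32.6  1.5] plate [33.5  1.7] [34.1  1.7] foot [52.9  2. ]
plateLR [ -1.1 -34. ] [-1.  38.2] rim ends [ 18.9 -23.3] [18.1 28.1]
```

```bash
python3 -m inch '[[[-0.14,0.2,2.5,0],[-0.14,0.2,5,0],[-0.14,0.2,7,0],[-0.14,0.2,7.8,0],[-0.14,0.2,7.8,0],[-0.14,0.2,7.8,0],[-0.14,0.2,7.8,0]]]'
python3 - <<'E'
from h import *
s=sensors.read_state(); print(s['clock'],s['eef_pos'],s['tool_rot'])
w=get_image("wrist"); b=get_image("side"); a=get_image("scene")
z=lambda i,u,v,r:cv2.resize(i[v-r:v+r,u-r:u+r],(400,400),interpolation=cv2.INTER_CUBIC)
i=[z(w,256,250,110),np.zeros((400,400,3),np.uint8)]
u,v=proj("side",[584,-21,90]).astype(int);x,y=proj("scene",[584,-21,90]).astype(int)
cv2.imwrite("pics/8.png",cv2.resize(np.hstack([z(w,256,270,110),z(b,u,v,45),z(a,x,y,45)]),(800,267)))
E
```

```text
clock: 5.03
eef_pos: [585.4, -22.8, 117.5]
tool_rot: [3.141, -0.002, 0.489]
force: [0.3, 0.6, -0.6]
width: 54.2
gripper_force: 63.4
5.0333 [585.40965373 -22.78913154 117.53096544] [ 3.14057281e+00 -1.98097378e-03  4.89470667e-01]
```

View pics/8.png

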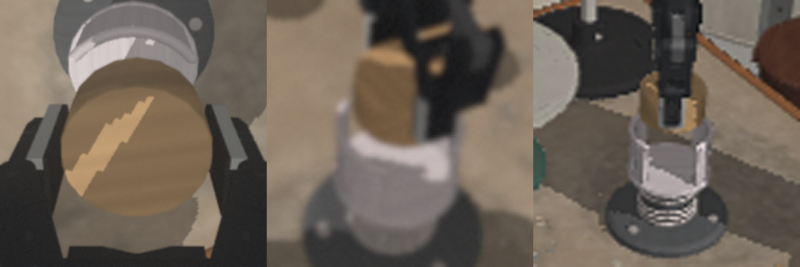

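The disc hangs over the ring, lined up with the pocket as far as these views show, and the fingers face the notches. I'll check the settled pose.

```bash
python3 -m inch '[[[0,0,0,0],[0,0,0,0],[0,0,0,0],[0,0,0,0]]]'
python3 - <<'E'
from h import *
s=sensors.read_state();T=s['eef_pos'];yaw=s['tool_rot'][2]
w=P("wrist"); im=get_image("wrist"); a=cv2.cvtColor(im,cv2.COLOR_BGR2GRAY); cv2.imwrite("pics/raw_g.png",im)
ex=np.array([np.cos(yaw),np.sin(yaw)]);ey=np.array([np.sin(yaw),-np.cos(yaw)])
loc=lambda u,v,z:((ray("",u,v,z,w)[:2]-T[:2])@np.array([ex,ey]).T).round(1)
print(T,[proj("",[*(T[:2]+x*ex+y*ey),z],w) for x,y,z in((36,0,101),(36.5,0,57),(0,-55,10),(0,55,10),(55,0,10),(0,-36.5,57),(0,36.5,57))])
for v in(130,140,150,160,170,180): print(v,a[v,190:320:3])
print(a[60:215,258:262:2].mean(1).astype(int))
E
```

```text
clock: 5.52
eef_pos: [584.5, -23.2, 116.5]
tool_rot: [3.142, -0.0, 0.489]
force: [0.1, 0.0, -0.7]
width: 54.3
gripper_force: 63.4
[584.45317252 -23.21816833 116.47457584] [array([259. , 180.7]), array([258.9, 159.3]), array([190.8, 189.6]), array([326.8, 189.7]), array([258.8, 120.6]), array([204.6, 212.3]), array([313.1, 212.3])]
130 [158 159 159 158 157 158 155 152 149 108  96  76  86  87  88  89  91  95
  95  97  93  81  79  82  80  80  79  80  77  73  75  72  72  71  88  98
  96  93  94  93  95  96  97  92]
140 [156 158 160 161 159 155 123  86  87  91  93  95  97  97  98  97  95  97
  97  98  78  77  79  77  79  78  76  78  78  77  74  74  73  72  71  70
  71  69  78  94  97  98  99 100]
150 [158 159 157 143  89  91  93  96 119 158 144  92  95  98  98  97  97  98
  98  76  77  74  76  77  75  76  76  76  76  75  75  76  73  74  73  72
  73  71  70  69  70  95  99  98]
160 [149 143  94  95  95  96  96  95  98 120 114  95  96  97  97  97  87  83
  91  99 105 116 122 116 105  93  88  79  76  75  74  76  73  72  73  71
  73  72  71  70  71  68  68  99]
170 [140  96  93  93  94  94  9
[... 266 characters left out ...]
 116 116 114 114 113 112 112 113 115
 127  78 114 114 114  81  72  69]
[156 155 156 155 155 155 156 156 156 157 158 156 157 156 156 156 155 155
 156 155 156 156 155 154 154 152 151 150 149 148 147 145 144 143 143 141
 140 142 140 141 140 141 142 143 143 144 143 145 143 144 143 143 136 122
 108 105 105 104 104 100  92  80  82  81  82  83  82  82  81  81  81  80
  79  79  79  79  77  79  79  78  78  76  76  76  76  76  76  75  76  76
  77  76  77  75  74  74  75  75  78  94 115 129 137 123 115 115 114 115
 114 115 114 114 115 115 114 116 115 115 116 117 126 132 137 142 146 142
 137 131 125 137 152 145 142 141 142 141 140 141 141 140 140 142 141 142
 141 140 133 114  97  93  91  91  89  90  91]
```

```bash
python3 -m inch '[[[0.1,-0.19,0,0],[0.1,-0.19,1,0],[0.1,-0.19,2,0],[0.1,-0.19,3,0],[0.1,-0.19,4,0],[0.1,-0.19,4.8,0],[0.1,-0.19,5,0],[0.1,-0.19,5,0]]]' && python3 -m inch '[[[0,0,0.2,0],[0,0,0.2,0],[0,0,0.2,0]]]'
```

```text
clock: 6.23
eef_pos: [583.6, -21.1, 65.1]
tool_rot: [-3.141, 0.002, 0.488]
force: [1.3, -0.4, -0.8]
width: 54.2
gripper_force: 63.4
clock: 6.48
eef_pos: [584.7, -21.1, 64.7]
tool_rot: [3.141, -0.001, 0.489]
force: [-0.9, -0.4, 0.3]
width: 54.2
gripper_force: 63.4
```

```bash
python3 -m inch '[[[0,0,0.1,0],[0,0,0.1,0],[0,0,0.1,0],[0,0,0.1,0],[0,0,0.1,0],[0,0,0.1,0]]]' 7.5 && python3 -m inch '[[[0,0,-2,0],[0,0,-5,0],[0,0,-8,0],[0,0,-11,0],[0,0,-13,0],[0,0,-14,0],[0,0,-14,0],[0,0,-14,0]]]'
python3 - <<'E'
from h import *
w=get_image("wrist"); b=get_image("side"); a=get_image("scene")
z=lambda i,u,v,r:cv2.resize(i[v-r:v+r,u-r:u+r],(400,400),interpolation=cv2.INTER_CUBIC)
u,v=proj("side",[584,-21,90]).astype(int);x,y=proj("scene",[584,-21,90]).astype(int)
q=proj("wrist",[584,-21,90]).astype(int);print(q)
cv2.imwrite("pics/9.png",cv2.resize(np.hstack([z(w,256,min(q[1],310),70),z(b,u,v,45),z(a,x,y,45)]),(800,267)))
cv2.imwrite("pics/raw_h.png",w)
E
```

```text
clock: 6.98
eef_pos: [584.4, -21.1, 63.4]
tool_rot: [3.142, -0.0, 0.489]
force: [-0.5, -0.3, -0.6]
width: 75.2
gripper_force: 0.0
clock: 7.65
eef_pos: [584.0, -20.9, 202.8]
tool_rot: [-3.141, 0.0, 0.489]
force: [0.1, 0.3, -0.4]
width: 75.2
gripper_force: 0.0
[259 186]
```

View pics/9.png

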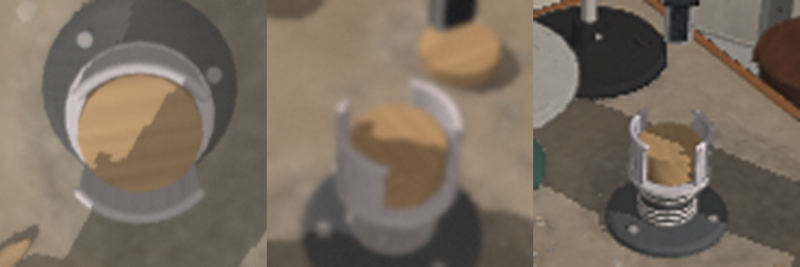

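The thick disc is seated flat in the pocket with the ring up. In the wrist crop its centre is at (140,130), inside the walls on all sides. Next, the jar.

```bash
python3 -m inch '[[[-0.5,-3.7,0,0],[-1,-7.5,0,0],[-1.6,-11.3,0,0],[-2.2,-15.1,0,0],[-2.8,-19,0,0],[-3.4,-23,0,0],[-3.9,-26.9,0,0],[-3.9,-26.9,0,0]]]' 8.54 && python3 -m inch '[[[0,0,0,0],[0,0,0,0],[0,0,0,0],[0,0,0,0]]]'
python3 - <<'E'
from h import *
s=sensors.read_state();T=s['eef_pos'];yaw=s['tool_rot'][2];print(s['clock'],T)
w=P("wrist"); im=get_image("wrist"); cv2.imwrite("pics/raw_i.png",im)
ex=np.array([np.cos(yaw),np.sin(yaw)]);ey=np.array([np.sin(yaw),-np.cos(yaw)])
def loc(u,v,z): return ((ray("",u,v,z,w)[:2]-T[:2])@np.array([ex,ey]).T).round(1)
e=[proj("",[*(T[:2]+x*ex+y*ey),70],w) for x,y in((0,0),(27,0),(-27,0),(0,27),(0,-27))];print(e)
h=cv2.cvtColor(im,cv2.COLOR_BGR2HSV).astype(int)
for kn,m in(("lid",h[...,2]<60),("blue",(h[...,0]>100)&(h[...,0]<135)&(h[...,1]>120))):
    m=m.astype(np.uint8); m[285:]=0; n,l,st,c=cv2.connectedComponentsWithStats(cv2.morphologyEx(m,cv2.MORPH_OPEN,np.ones((5,5),np.uint8)))
    for i in range(1,n):
        if st[i,4]>300: print(kn,st[i],c[i].round(1),loc(*c[i],70))
E
```

```text
clock: 8.47
eef_pos: [417.3, 205.3, 201.7]
tool_rot: [-3.137, 0.005, 0.501]
force: [-0.4, 0.2, 0.2]
width: 85.6
gripper_force: 0.0
clock: 8.8
eef_pos: [424.5, 196.6, 203.1]
tool_rot: [3.141, 0.0, 0.486]
force: [0.5, 0.3, -0.1]
width: 85.5
gripper_force: 0.0
8.8 [424.45927102 196.59532542 203.05208083]
[array([258.7, 179.9]), array([258.7, 149.8]), array([258.6, 208.1]), array([289.1, 179.9]), array([228.2, 179.9])]
lid [144 257  22  28 418] [156.4 273.4] [ -96.2 -100.6]
lid [352 257  21  28 404] [360.3 273.4] [-96.3 100. ]
```

Run:
```python
from h import *
s=sensors.read_state();T=s['eef_pos'];yaw=s['tool_rot'][2];print(s['clock'],T)
w=P("wrist"); im=get_image("wrist")
h=cv2.cvtColor(im,cv2.COLOR_BGR2HSV)
print(im[180,200:320:6].tolist()); print(im[110:260:6,258].tolist())
ex=np.array([np.cos(yaw),np.sin(yaw)]);ey=np.array([np.sin(yaw),-np.cos(yaw)])
def loc(u,v,z): return ((ray("",u,v,z,w)[:2]-T[:2])@np.array([ex,ey]).T).round(1)
m=cv2.inRange(im,(0,0,0),(255,255,75)); m[290:]=0
n,l,st,c=cv2.connectedComponentsWithStats(cv2.morphologyEx(m,cv2.MORPH_OPEN,np.ones((5,5),np.uint8)))
for i in range(1,n):
    if st[i,4]>300: print(st[i],c[i].round(1),loc(*c[i],70))
```

```text
8.85 [424.41543233 196.72327144 203.10463914]
[[108, 123, 136], [112, 127, 139], [105, 121, 136], [104, 120, 136], [77, 86, 93], [53, 56, 58], [52, 57, 58], [54, 56, 58], [53, 57, 58], [53, 56, 59], [54, 58, 59], [54, 58, 59], [56, 59, 62], [55, 60, 62], [74, 85, 95], [114, 133, 150], [114, 134, 150], [114, 135, 152], [116, 137, 153], [118, 139, 155]]
[[109, 129, 145], [86, 101, 113], [83, 97, 107], [82, 95, 106], [83, 94, 105], [88, 66, 65], [85, 65, 64], [52, 56, 59], [58, 60, 64], [54, 58, 59], [56, 58, 60], [56, 57, 59], [53, 58, 59], [54, 56, 59], [53, 56, 60], [55, 58, 61], [82, 92, 100], [118, 138, 153], [112, 132, 149], [119, 138, 153], [114, 134, 150], [118, 135, 149], [110, 126, 137], [116, 133, 149], [120, 139, 155]]
[ 472  132   40   45 1114] [492.6 157.7] [ 20.1 202.5]
[ 225  137   59   69 3165] [254.7 172.6] [ 6.6 -3.6]
[141 257  26  33 569] [155.5 276.5] [ -99.8 -101.7]
[351 256  26  34 588] [361.1 276.1] [-99.3 101.2]
```

```bash
python3 -m inch '[[[0.12,-0.37,3,0],[0.12,-0.37,6.5,0],[0.12,-0.37,10,0],[0.12,-0.37,13.5,0],[0.12,-0.37,16,0],[0.12,-0.37,17.3,0],[0.12,-0.37,17.7,0],[0.12,-0.37,17.7,0]]]' && python3 -m inch '[[[0,0,0,0],[0,0,0,0],[0,0,0,0],[0,0,0,0],[0,0,0,0],[0,0,0,0],[0,0,0,0],[0,0,0,0]]]' 4.5
```

```text
clock: 9.57
eef_pos: [422.9, 201.0, 25.4]
tool_rot: [3.141, 0.002, 0.487]
force: [0.3, -0.4, -0.1]
width: 85.3
gripper_force: 0.0
clock: 10.23
eef_pos: [424.0, 202.2, 27.8]
tool_rot: [3.141, -0.003, 0.489]
force: [-0.2, -0.6, 5.5]
width: 54.7
gripper_force: 62.6
```

```bash
python3 -m inch '[[[0,0,-3,0],[0,0,-6.5,0],[0,0,-10,0],[0,0,-13.5,0],[0,0,-17,0],[0.4,2.5,-18,0],[0.9,6,-18,0],[1.3,9.5,-18,0]]]' && python3 -m inch '[[[0.5,3.5,0,0],[1,7,0,0],[1.5,10.5,0,0],[1.9,13.7,0,0],[2.3,16.3,0,0],[2.45,17.6,0,0],[2.45,17.6,0,0],[2.45,17.6,0,0]]]' && python3 -m inch '[[[0,0,0,0],[0,0,0,0],[0,0,0,0],[0,0,0,0],[0,0,0,0],[0,0,0,0]]]'
python3 - <<'E'
from h import *
s=sensors.read_state();T=s['eef_pos'];yaw=s['tool_rot'][2]
w=P("wrist"); im=get_image("wrist"); a=cv2.cvtColor(im,cv2.COLOR_BGR2GRAY); cv2.imwrite("pics/raw_j.png",im)
ex=np.array([np.cos(yaw),np.sin(yaw)]);ey=np.array([np.sin(yaw),-np.cos(yaw)])
pr=lambda x,y,z:proj("",[*(T[:2]+x*ex+y*ey),z],w)
print("lid pred",[pr(x,y,T[2]+42.2) for x,y in((27,0),(-27,0),(0,27),(0,-27))])
print("foot pred",[pr(x,y,10) for x,y in((55,0),(0,55),(0,-55))],"plate",pr(36.5,0,57),"rim",pr(36,0,101))
for v in(130,140,150): print(v,a[v,180:335:3])
for v in(255,275): print(v,a[v,170:350:3])
print(a[80:345,256:262].mean(1).astype(int))
E
```

```text
clock: 10.9
eef_pos: [480.0, 125.0, 208.6]
tool_rot: [-3.141, -0.005, 0.493]
force: [0.8, 0.8, -2.2]
width: 54.6
gripper_force: 64.5
clock: 11.57
eef_pos: [582.6, -19.3, 206.5]
tool_rot: [-3.14, 0.0, 0.488]
force: [-0.4, 0.8, -2.1]
width: 54.6
gripper_force: 64.5
clock: 12.07
eef_pos: [583.2, -19.3, 206.4]
tool_rot: [-3.141, -0.0, 0.489]
force: [-0.6, -0.3, -1.5]
width: 54.4
gripper_force: 64.5
lid pred [array([259.2, 254.3]), array([259. , 371.6]), array([330.6, 317.2]), array([187.7, 317.1])]
foot pred [array([258.8, 109.6]), array([310.1, 162.4]), array([207.3, 162.4])] plate [258.8 135.6] rim [258.8 145.9]
130 [164 165 166 164 167 171 174 174 170 170 166 168 168 162 100 103 106 108
  91 107 110 111 109 111 111  95  93  92  90  91  90  87  86  85  82  81
  79  78  79  78  80 114 111 108 102 105 108 112 112 112 111 111]
140 [167 166 167 165 167 167 166 164 164 163 166 155 105 104 106 105 105 142
 129 107 109 113 130 146 138 129 129 127 128 129 140 146 117  90  85  85
  82  81  80  80  79  78  80 109 107 106 107 107 109 112 112 110]
150 [165 166 164 164 165 167 169 167 167 166 155 1
[... 1039 characters left out ...]
73 174 175 177 177 178 177 177 175 166 150 132 126 122 120 121
 122 123 122 122 108  82  73  72  75  98 128 141 141 140 140 142 142 141
 141 141 140 140 140 140 141 142 139 119  75  59  57  63  68  70  71  71
  71  71  70  71  70  71  71  71  71  71  70  71  70  70  70  69  63  48
  43  43  42  43  43  43  43  43  43  42  43  44  42  43  44  44  44  45
  45  44  44  44  45  45  45  45  45  45  45  44  44  45  44  45  45  45
  44  44  44  45  44  44  44  43  45  44  44  43  44  44  45  44  44  44
  43  44  43  43  43  44  43  43  44  43  43  43  43  44  44  43  43  43
  43  43  44  43  42  43  43  43  44  42  43  43  43  43  43  43  43  43
  42  43  43  41  43  43  43  42  43  42  44  43  42]
```

Run:
```python
from h import *
s=sensors.read_state();T=s['eef_pos'];yaw=s['tool_rot'][2];print(T)
w=P("wrist"); a=cv2.cvtColor(cv2.imread("pics/raw_j.png"),cv2.COLOR_BGR2GRAY)
ex=np.array([np.cos(yaw),np.sin(yaw)]);ey=np.array([np.sin(yaw),-np.cos(yaw)])
pr=lambda x,y,z:proj("",[*(T[:2]+x*ex+y*ey),z],w)
for d in(-2,0,2): print(d,"bodybot",pr(28+d,0,T[2]-27.8),"lidlow",pr(27+d,0,T[2]+30.2),"lidfar",pr(-27+d,0,T[2]+42.2))
print(a[340:384,256:262].mean(1).astype(int))
```

```text
[583.23119089 -19.38462717 206.34524936]
-2 bodybot [258.9 191.3] lidlow [259.  242.9] lidfar [258.9 375.4]
0 bodybot [258.9 187.9] lidlow [259.  238.3] lidfar [259.  371.6]
2 bodybot [258.9 184.4] lidlow [259.  233.6] lidfar [259.  367.8]
[43 42 44 43 42 43 42 42 42 42 42 43 43 43 42 42 42 42 43 42 42 42 43 42
 42 41 42 42 39 38 37 38 38 36 35 35 36 35 36 37 36 37 36 37]
```

```bash
python3 -m inch '[[[0,0.26,2,0],[0,0.26,4,0],[0,0.26,6,0],[0,0.26,7,0],[0,0.26,7,0],[0,0.26,7,0],[0,0.26,7,0],[0,0.26,7,0]]]'
python3 - <<'E'
from h import *
s=sensors.read_state();T=s['eef_pos'];yaw=s['tool_rot'][2]
w=P("wrist"); im=get_image("wrist"); a=cv2.cvtColor(im,cv2.COLOR_BGR2GRAY); cv2.imwrite("pics/raw_k.png",im)
ex=np.array([np.cos(yaw),np.sin(yaw)]);ey=np.array([np.sin(yaw),-np.cos(yaw)])
pr=lambda x,y,z:proj("",[*(T[:2]+x*ex+y*ey),z],w)
print(T,"foot pred",[pr(x,y,10) for x,y in((55,0),(0,55),(0,-55))],"plate",pr(36.5,0,57),"rim",pr(36,0,101),"body",pr(28,0,T[2]-27.8),"lid",pr(27,0,T[2]+30.2))
for v in(140,150,160): print(v,a[v,180:335:3])
print(a[90:270,256:262].mean(1).astype(int))
E
```

```text
clock: 12.78
eef_pos: [585.5, -22.1, 137.6]
tool_rot: [3.14, -0.002, 0.489]
force: [-0.3, 0.4, -2.5]
width: 54.7
gripper_force: 64.5
[585.5384356  -22.12936332 137.57843985] foot pred [array([258.7, 117.7]), array([321.8, 182.1]), array([195.4, 182.1])] plate [258.7 152.4] rim [258.9 169.7] body [258.9 187.9] lid [259.3 238.1]
140 [179 178 175 174 174 174 175 176 176 172 121  97 100 104 106 107 105 108
 107 107 107 107 106 105  86  87  86  86  86  86  85  86  84  83  82  81
  80  78  79  77  79  88 109 112 112 109 108 106 106 111 115 115]
150 [173 172 175 174 178 181 176 166 101 103 105 106 136 188 187 178 106 106
 107 106 105 107  87  85  83  84  84  84  85  85  85  84  84  83  82  82
  83  80  81  80  78  78  77  78 111 111 108 110 110 109 112 112]
160 [168 165 166 167 164 161 125 105 109 110 110 112 109 110 109 109 110 110
 126 144 142 133 128 126 128 129 128 126 126 127 132 144 140 113  88  82
  81  81  81  81  79  79  78  78  77  85 107 107 106 107 110 113]
[166 164 163 161 160 158 157 156 156 156 156 157 157 159 160 160 161 162
 161 160 160 156 143 125 118 118 117 116 113 104  91  92  92  92  91  93
  93  92  91  90  89  89  90  89  89  89  88  88  87  87  86  86  86  84
  85  85  85  85  85  84  83  84  83  85 101 127 146 149 133 127 126 126
 127 127 127 127 127 128 127 127 127 132 142 149 155 159 157 150 143 132
 122 120 121 121 123 125 126 128 127 129 129 127 113  83  72  71  75  99
 130 142 142 142 143 143 145 144 144 143 143 142 142 144 144 143 142 121
  76  60  58  63  68  72  72  72  71  71  72  72  71  71  72  72  73  72
  72  72  72  72  71  71  63  49  43  43  44  43  44  44  44  44  44  44
  45  44  44  44  44  45  45  44  45  45  45  46  46  46  46  46  47  44]
```

```bash
python3 -m inch '[[[0,-0.1,0,0],[0,-0.1,0,0],[0,-0.1,0,0],[0,-0.1,0,0],[0,-0.1,0,0]]]'
```

```text
clock: 13.25
eef_pos: [584.1, -21.1, 136.4]
tool_rot: [3.142, -0.0, 0.489]
force: [0.2, -0.3, -1.6]
width: 54.6
gripper_force: 64.5
```

```bash
python3 -m inch '[[[0,0,0.6,0],[0,0,1.2,0],[0,0,1.7,0],[0,0,2,0],[0,0,2,0],[0,0,2,0]]]' && python3 -m inch '[[[0,0,0.2,0],[0,0,0.3,0],[0,0,0.3,0],[0,0,0.3,0],[0,0,0.3,0]]]'
```

```text
clock: 13.75
eef_pos: [583.8, -21.1, 115.9]
tool_rot: [-3.141, 0.001, 0.489]
force: [-0.6, -0.9, -1.7]
width: 54.3
gripper_force: 64.5
clock: 14.17
eef_pos: [584.4, -21.2, 113.8]
tool_rot: [3.141, -0.001, 0.489]
force: [-0.4, -0.8, 2.5]
width: 54.3
gripper_force: 64.5
```

```bash
python3 -m inch '[[[0,0,0.3,0],[0,0,0.6,0],[0,0,0.9,0],[0,0,1.2,0],[0,0,1.4,0],[0,0,1.4,0],[0,0,1.4,0]]]' && python3 -m inch '[[[0,0,0.2,0],[0,0,0.3,0],[0,0,0.4,0],[0,0,0.4,0],[0,0,0.4,0]]]'
```

```text
clock: 14.75
eef_pos: [584.4, -21.2, 99.8]
tool_rot: [3.141, -0.001, 0.489]
force: [-2.3, -0.1, 10.3]
width: 54.3
gripper_force: 65.2
clock: 15.17
eef_pos: [584.4, -21.2, 96.2]
tool_rot: [3.141, -0.001, 0.489]
force: [-4.2, 0.1, 11.3]
width: 54.5
gripper_force: 65.3
```

Following the spring curve; now go past it until the stop shows in the force.

```bash
python3 -m inch '[[[0,0,0.1,0],[0,0,0.2,0],[0,0,0.2,0],[0,0,0.2,0],[0,0,0.2,0],[0,0,0.2,0]]]'
python3 - <<'E'
from h import *
a=get_image("side");cv2.imwrite("pics/raw_l.png",a); b0=cv2.imread("pics/raw_side.png")
s=sensors.read_state();print(s['force'],s['eef_pos'])
# ring vertical shift in side view by template matching of the left wall/plate patch
u,v=proj("side",[560,-40,70]).astype(int)
t=b0[v-12:v+12,u-14:u+14]; r=cv2.matchTemplate(a[v-20:v+32,u-22:u+22],t,cv2.TM_CCOEFF_NORMED); print(cv2.minMaxLoc(r),"zero at (8,8)")
print("18mm =",proj("side",[560,-40,52])-proj("side",[560,-40,70]))
E
```

```text
clock: 15.67
eef_pos: [584.6, -21.2, 95.8]
tool_rot: [3.142, -0.002, 0.488]
force: [-5.5, 0.9, 23.5]
width: 54.7
gripper_force: 67.4
[-5.11105741  0.56495282 22.39218825] [584.5055898  -21.21072836  95.74853664]
(-0.40901246666908264, 0.621120810508728, (16, 14), (4, 28)) zero at (8,8)
18mm = [-0.3  6.8]
```

The force jumped from 11 to 23 N while the travel stayed at exactly 18 mm (113.8 to 95.8), so the ring is on its stop.

```bash
python3 -m inch '[[[0,0,0,0],[0,0,0,0],[0,0,0,0],[0,0,0,0]]]'; python3 -c "
from cell import order; print(order.finish_job())"
```

```text
clock: 16.05
eef_pos: [584.5, -21.3, 95.8]
tool_rot: [3.142, -0.002, 0.488]
force: [-6.3, -0.3, 23.0]
width: 54.6
gripper_force: 67.4
the job is handed in; nothing more can be done
None
```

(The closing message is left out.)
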